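Seal and clamp the biscuit box

ROBOT

A 7-joint arm with a two-finger parallel gripper is mounted at the origin on a cart in front of the work surface, level with it; the furniture and walls round the work are solid. World frame = base frame: x ahead of the robot, y to its left, z up, the work surface at z = 0. Lengths are in m, angles in rad, forces in N, time in s.
With the tool pointing down it reaches from about 0.4 to 0.85 m from the base axis. Payload 4.5 kg.
Tool frame: the origin (TCP) lies midway between the tips of the shut fingers; the grasp point (between the pads) lies 19 mm behind it; z points along the fingers, y is the line along which they close (so a half turn about z gives the same grasp; the last joint's range is limited). The gripper opens to 88 mm and grips with 3 to 60 N. Pads are 18 mm wide; open, the fingers measure 123 mm over their backs; the gripper's body (75 mm by 187 mm) begins 45 mm behind the grasp point.
Start: joints at [-1.139, 0.689, -0.195, 1.565, 0.157, 0.902, -0.215], TCP at [0.242, 0.576, 0.239] pointing down, gripper open.
Joint ranges: [-3.01, 3.01], [-0.46, 2.08], [-1.47, 1.51], [0.13, 2.56], [-1, 4.14], [0.04, 2.09], [-2.66, 2.66]. Speed limits (rad/s): [2.57, 2.57, 3.14, 3.14, 3.14, 3.14, 3.14].

INTERFACE

Orientations are given as a unit quaternion [x, y, z, w].
In Python, from plant import get_state, viewer, workorder gives the robot as it stands. The module is installed in compiled form; this text tells all that it offers.
- The arm moves only by the tool step_arm, never from a script. Its argument "motion" is a list of rows, each an object of numbers: "wx", "wy", "wz": the turn, a rotation vector about the tool's x, y, z each as a share of 180 degrees, from -1 to 1; "dx", "dy", "dz": the shift along the tool's x, y, z each as a share of 8 cm, from -1 to 1; "claw": the finger opening in mm, from 0 to 88.1. A call has 1 to 8 rows; each row is the pose to reach, as a shift and turn from the pose commanded when the call began, along the tool's axes at that moment, turning the shorter way round; what a row does not reach only later rows make up. A row lasts 1/10 s, in which the tool goes at most 50 mm and 8.59 degrees, less where a joint would pass 70% of its speed; a pose out of reach is approached as far as the arm can. A call with a number of a shift or a turn outside -1 to 1 is refused whole. A call with a gripper value outside its range is refused whole. The fingers move at their own pace and stop on an object; "force" is the grip in N (left out, the last holds). Time passes only in rows, so rows that repeat a pose let the fingers close. It gives the time, the measured TCP pose, the force, the opening and the grip force at its end, in the units of the state.
- get_state(): the state, without advancing time (a new reading comes with each control period).
- viewer.snapshot(name): name is "scene" or "top" or "wrist"; returns (picture, depth): 420x560x3 uint8, red, green, blue; 420x560 float32, m along the optical axis (not along the pixel's ray), 0 where there is no reading.
- viewer.calibration(name): a dict with "vfov" (degrees; the focal length in pixels is half the picture's height over the tangent of half this angle, whatever the lens; pixels are square), "cx", "cy" (the principal point, pixels), "extrinsics" (4x4, takes a point from camera to world coordinates). Camera axes: x right, y down, z forward; pixel columns grow to the right and rows downward; lengths in m; the calibration is good to about 2 mm. A picture is of the moment at which its call begins: read the wrist's pose just before it. calibration takes no time and is no camera call; for the wrist camera it gives the pose at the moment of the call.
- workorder.finish_job(): hands the job in; it is judged then, once.
The state is a dict: "clock": time; "q": joint angles; "qd": joint speeds; "joint_torque": joint torques, N m; "tool_pos": TCP position; "eef_rot": TCP orientation; "contact_force": force on the tool from outside, world axes, zero at the start; "moment": the same for the moment, N m; "opening": opening from 0.0 (shut) to 1.0 (fully open); "finger_force": force on a finger pad.
Only numpy, scipy, OpenCV 4.12 (cv2) and the standard library are available. Lean on these libraries where they do the work, as an engineer would, in place of code of your own. Each camera call takes 0.05 s, during which the arm holds its last target. There are 200 camera calls.

TASK

The beech lid is only resting on the tight orange gasket of the white biscuit box. Press it down firmly but without excessive force, one corner after another, until it sits flat all round with only a thin orange line showing; then swing the wire bail up from the front and over the lid's two humps until it has passed over centre and stays against its stop. Leave the other things where they are.

Things in the scene. Friction and masses are not known exactly. Their poses are not given: they have to be found in the camera images.
- biscuit_box: White stoneware biscuit box fixed to the worktop, open top, outside 104 (x) x 180 (y) mm, walls 8 mm, its rim 90 mm above the worktop. Origin: centre of its underside on the worktop, z up. Its -x long side (front, roughly towards the robot) is where the half-raised wire bail sticks out at the start; +y is its left.
- lid: Beech lid 108 (x) x 188 (y) x 10 mm, 0.35 kg, its plug loose in the box mouth. Origin: centre of the board's underside; box's axes. It starts on the raised orange gasket, underside 100 mm up; sealed: top face 102 mm up, orange line only 2 mm. Rounded humps, 44 (x) x 16 mm, 39 mm above its top, at y = +-60 mm. Till sealed it may rock: the corner opposite a pressed one rises.
- bail (a joint): Hinge of the U-shaped wire bail, pivoted 34 mm up in the middle of the box's end (+y, -y) walls. 0 would be level out from the box's front; grows as it swings up; pi/2: upright; 1.68: stop, clamped over the humps. Stays where left. From about 1.45 it must be drawn over the humps against its spring: the bow must stretch 2 mm (5 N; 6 mm at most); past 1.60 it holds. An unsealed lid blocks it.
- bail_grip (a point): Middle of the bail's crossbar, on its centre line, 108 mm from the pivot axis: black sleeve 10 mm thick, 50 mm long (along the box's y) on a 6 mm wire. At bail value q it lies, from the box's origin, at x = -0.108 cos q, z = 0.034 + 0.108 sin q. The lid's front edge is at x = -54 mm: fingertips over 10 mm below the bar may catch it on the way up.
- mug_tea: Loose white mug with dark dots, 82 mm wide, 91 mm high; origin at the centre of its underside. Bystander.
- salt_shaker: Loose salt shaker with a grey top, 44 mm wide, 90 mm high; origin at the centre of its underside. Bystander.
- lid_front_left (a point): Point on the lid's top face to press for its front left corner: -44 mm in x and +84 mm in y from the lid's centre.
- seal_front_left (a joint): How far the orange rubber gasket under the lid's front left corner is pressed in: 0 (raised) to 0.008 m (fully in, a springy stop; lid 2 mm above the rim there, as it should be). About 10 N moves it; it stays where it is pressed to and does not spring back.
- lid_front_right (a point): Point on the lid's top face to press for its front right corner: -44 mm in x and -84 mm in y from the lid's centre.
- seal_front_right (a joint): How far the orange rubber gasket under the lid's front right corner is pressed in: 0 (raised) to 0.008 m (fully in, a springy stop; lid 2 mm above the rim there, as it should be). About 10 N moves it; it stays where it is pressed to and does not spring back.
- lid_back_left (a point): Point on the lid's top face to press for its back left corner: +44 mm in x and +84 mm in y from the lid's centre.
- seal_back_left (a joint): How far the orange rubber gasket under the lid's back left corner is pressed in: 0 (raised) to 0.008 m (fully in, a springy stop; lid 2 mm above the rim there, as it should be). About 10 N moves it; it stays where it is pressed to and does not spring back.
- lid_back_right (a point): Point on the lid's top face to press for its back right corner: +44 mm in x and -84 mm in y from the lid's centre.
- seal_back_right (a joint): How far the orange rubber gasket under the lid's back right corner is pressed in: 0 (raised) to 0.008 m (fully in, a springy stop; lid 2 mm above the rim there, as it should be). About 10 N moves it; it stays where it is pressed to and does not spring back.

How it is judged:
On the way, in this order (a step that is already met when the one before it is completed fails the run):
1. a first corner of the gasket is pressed in (others still raised) (value of joint any of seal_front_left, seal_front_right, seal_back_left, seal_back_right above 0.006 m), for 0.1 s.
2. all four corners of the gasket are pressed in while the bail is still open (value of joint each of seal_front_left, seal_front_right, seal_back_left, seal_back_right above 0.006 m and value of joint bail below 1.3 rad), for 0.1 s.
3. the bail is swung over centre to its stop (value of joint bail above 1.62 rad), for 0.2 s.
At the end, for the whole second after the job is handed in: All four gasket corners are pressed in by more than 6 of their 8 mm, each corner of the lid's top face is less than 104.5 mm above the worktop (2.5 mm from fully flat), the bail stands beyond 1.62 rad (stop at 1.68) and the lid is at rest (value of joint each of seal_front_left, seal_front_right, seal_back_left, seal_back_right above 0.006 m and z of each of lid_front_left, lid_front_right, lid_back_left, lid_back_right in the frame of biscuit_box below 0.1045 m and value of joint bail above 1.62 rad and linear speed of lid below 0.02 m/s); the robot touches nothing.
It fails at once if the robot presses on the lid with more than 45 N (contact force between the arm and lid above 45 N).
It fails at once if the fingers press on the lid with more than 45 N (contact force between the fingers and lid above 45 N).
It fails at once if the mug is moved by more than 30 mm (distance of mug_tea from where it was at the start of the episode above 0.03 m).
It fails at once if the salt shaker is moved by more than 30 mm (distance of salt_shaker from where it was at the start of the episode above 0.03 m).
It also fails if it takes over 58 s, if anything falls off the work surface, if the arm or the gripper's body presses on something with over 40 N, if the wrist force passes 120 N, or if a joint passes its speed limit or range.

## Working session

There is one attempt and no reset: what is moved stays moved. The work goes in short steps, Python scripts to look and compute and a tool call to move; the robot and the scene stay as the last step left them, time stands still between calls to the robot, and variables do not carry over. Pictures are saved under pics/ and viewed, at most 10 in all, crops included, and the job is handed in when it is done.

Besides the shell and the picture viewer there is one more tool, called after "Emit:" as name([rows], argument=value, ...), one row to a line, values as JSON. step_arm: Moves the arm, as the interface text tells. Shift numbers are shares of 8 cm and turn numbers shares of 180 degrees, none past 1 either way. Its arguments: {"type":"object","properties":{"motion":{"type":"array","items":{"type":"object","properties":{"wx":{"type":"number","minimum":-1,"maximum":1},"wy":{"type":"number","minimum":-1,"maximum":1},"wz":{"type":"number","minimum":-1,"maximum":1},"dx":{"type":"number","minimum":-1,"maximum":1},"dy":{"type":"number","minimum":-1,"maximum":1},"dz":{"type":"number","minimum":-1,"maximum":1},"claw":{"type":"number"}}}},"force":{"type":"number"}},"required":["motion"]}

```bash
mkdir -p pics
cat > h.py <<'E'
import numpy as np,cv2
from plant import get_state,viewer,workorder
def snap(n,f=None):
    c=viewer.calibration(n);im,d=viewer.snapshot(n)
    if f: cv2.imwrite(f'pics/{f}.png',im[:,:,::-1])
    h,w=d.shape;fl=h/2/np.tan(np.radians(c['vfov'])/2)
    u,v=np.meshgrid(np.arange(w),np.arange(h))
    P=np.stack([(u-c['cx'])/fl*d,(v-c['cy'])/fl*d,d,np.ones_like(d)],-1)@np.array(c['extrinsics']).T
    P=P[...,:3];P[d==0]=np.nan
    return im,P
E
python3 - <<'E'
from h import *
a,P=snap('scene','s1');np.save('Ps',P);b,Q=snap('top','t1');np.save('Pt',Q)
cv2.imwrite('pics/a.png',cv2.resize(np.vstack([a,b])[:,:,::-1],None,fx=.71,fy=.71))
s=get_state();print(s['clock'],s['tool_pos'],s['eef_rot'],s['contact_force'])
E
```

```text
0.1 [0.24195093 0.57567866 0.23796966] [ 1.97568669e-01  9.80288704e-01 -8.14175348e-04 -1.22976415e-04] [-0.50852648 -0.09046113  0.43762673]
```

View pics/s1.png

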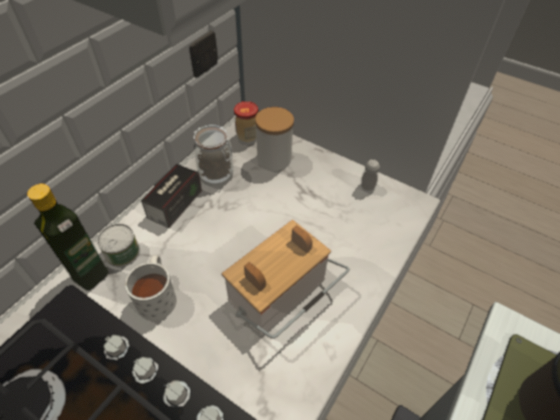

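View pics/t1.png

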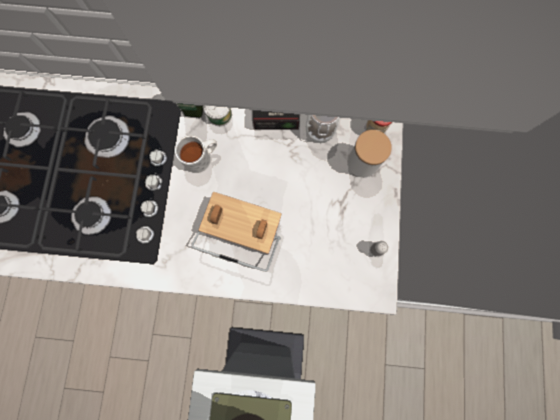

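The box lid is at about (239,222) in the top view and (277,265) in the scene view, with the bail's sleeve at (229,259) and (314,300). The mug and shaker are well clear of it.

Run:
```python
from h import *
for n,f,(u0,u1,v0,v1) in (('t','t1',(195,290,185,255)),('s','s1',(215,340,215,310))):
    P=np.load(f'P{n}.npy');im=cv2.imread(f'pics/{f}.png').astype(int)
    m=np.zeros(P.shape[:2],bool);m[v0:v1,u0:u1]=1
    z=P[...,2]
    top=m&(z>.102)&(z<.118)&(im[...,2]-im[...,0]>40)
    p=P[top];print(n,top.sum(),np.median(p[:,2]),cv2.minAreaRect(p[:,:2].astype(np.float32)*1000))
    h=m&(z>.130)&(z<.17);nl,lab,st,ce=cv2.connectedComponentsWithStats(h.astype(np.uint8))
    for i in range(1,nl):
        if st[i,4]>8: q=P[lab==i];print(' hump',st[i,4],q.mean(0),np.nanmax(q[:,2]),cv2.minAreaRect(q[:,:2].astype(np.float32)*1000))
    # sleeve dark
    uu=(215,245,248,270) if n=='t' else (300,330,285,315)
    k=np.zeros_like(m);k[uu[2]:uu[3],uu[0]:uu[1]]=1
    d=k&(im.max(2)<50)&(z>.03)
    q=P[d];print(' sleeve',d.sum(),np.median(q,0) if len(q) else 0, q.min(0),q.max(0))
```

```text
t 2799 0.11103084862507329 ((535.6297607421875, 71.68463134765625), (187.8533477783203, 108.13209533691406), 77.27859497070312)
 hump 138 [0.54376823 0.12986206 0.14530757] 0.1538602776549466 ((544.7403564453125, 130.97354125976562), (16.748279571533203, 43.18608474731445), 77.30030822753906)
 hump 130 [0.51772785 0.01361476 0.14604285] 0.15185176091078512 ((518.578125, 14.040658950805664), (16.18488883972168, 43.18663024902344), 78.04957580566406)
 sleeve 27 [0.44029932 0.09268779 0.08867627] [0.43616521 0.07112746 0.08577542] [0.44569439 0.11383803 0.09312341]
s 4136 0.10885360862264215 ((533.4004516601562, 73.36430358886719), (187.97012329101562, 108.82701110839844), 77.60794830322266)
 hump 247 [0.51519968 0.01808354 0.14222737] 0.14964176604311763 ((516.7251586914062, 15.541359901428223), (17.140033721923828, 44.125614166259766), 78.46710968017578)
 hump 277 [0.54141153 0.13450545 0.14254915] 0.1497663137459848 ((542.7071533203125, 132.40830993652344), (16.728958129882812, 43.31629943847656), 78.30020141601562)Traceback (most recent call last):
  File "<stdin>", line 15, in <module>
    return umr_minimum(a, axis, None, out, keepdims, initial, where)
ValueError: zero-size array to reduction operation minimum which has no identity
```

Emit:
step_arm([
  {"dx":-0.5,"dy":-0.34,"wz":0.443,"claw":0},
  {"dx":-1,"dy":-0.68,"wz":0.443,"claw":0},
  {"dx":-1,"dy":-0.68,"wz":0.443,"claw":0},
  {"dx":-1,"dy":-0.68,"wz":0.443,"claw":0},
  {"dx":-1,"dy":-0.68,"wz":0.443,"claw":0},
  {"dx":-1,"dy":-0.68,"wz":0.443,"claw":0},
  {"dx":-1,"dy":-0.68,"wz":0.443,"claw":0},
  {"dx":-1,"dy":-0.68,"wz":0.443,"claw":0},
])

```text
$.motion[0]: bad value
```

```bash
cat >> h.py <<'E'
from scipy.spatial.transform import Rotation as Ro
def tgt(x,y,z,yaw=-12.6):
    s=get_state();R=Ro.from_quat(s['eef_rot']);p=np.array([x,y,z])-s['tool_pos']
    a=np.radians(yaw);W=np.array([[-np.sin(a),np.cos(a),0],[np.cos(a),np.sin(a),0],[0,0,-1]]).T
    print('shift',(R.inv().apply(p)/.08).round(3),'turn',((R.inv()*Ro.from_matrix(W)).as_rotvec()/np.pi).round(3),'t',round(s['clock'],1),'q',s['q'].round(2) if hasattr(s['q'],'round') else s['q'],'F',np.round(s['contact_force'],1))
E
python3 -c "
from h import *
tgt(.510,.164,.2)"
```

```text
shift [-5.082 -3.446  0.481] turn [-0.     0.     0.443] t 0.1 q [-1.14  0.69 -0.19  1.57  0.16  0.9  -0.22] F [-0.5 -0.1  0.4]
```

Emit:
step_arm([
  {"dx":-0.5,"dy":-0.34,"dz":0,"wx":0,"wy":0,"wz":0.443,"claw":0},
  {"dx":-1,"dy":-0.68,"dz":0,"wx":0,"wy":0,"wz":0.443,"claw":0},
  {"dx":-1,"dy":-0.68,"dz":0,"wx":0,"wy":0,"wz":0.443,"claw":0},
  {"dx":-1,"dy":-0.68,"dz":0,"wx":0,"wy":0,"wz":0.443,"claw":0},
  {"dx":-1,"dy":-0.68,"dz":0,"wx":0,"wy":0,"wz":0.443,"claw":0},
  {"dx":-1,"dy":-0.68,"dz":0,"wx":0,"wy":0,"wz":0.443,"claw":0},
  {"dx":-1,"dy":-0.68,"dz":0,"wx":0,"wy":0,"wz":0.443,"claw":0},
  {"dx":-1,"dy":-0.68,"dz":0,"wx":0,"wy":0,"wz":0.443,"claw":0},
])

```text
clock: 0.9
tool_pos: [0.2946, 0.4948, 0.2384]
eef_rot: [0.719, 0.695, -0.0, 0.0]
contact_force: [0.6, 0.4, -1.4]
opening: 0.298
finger_force: 0.0
```

```bash
python3 -c "
from h import *
tgt(.510,.164,.2)"
```

```text
shift [-4.043  2.829  0.481] turn [-0.     0.     0.059] t 0.9 q [-1.2   0.63  0.15  1.73 -0.12  0.8  -1.03] F [ 0.6  0.4 -1.4]
```

Emit:
step_arm([
  {"dx":-0.5,"dy":0.35,"dz":0,"wx":0,"wy":0,"wz":0.059,"claw":0},
  {"dx":-1,"dy":0.7,"dz":0,"wx":0,"wy":0,"wz":0.059,"claw":0},
  {"dx":-1,"dy":0.7,"dz":0,"wx":0,"wy":0,"wz":0.059,"claw":0},
])

```text
clock: 1.2
tool_pos: [0.3534, 0.4061, 0.2388]
eef_rot: [0.782, 0.624, -0.001, 0.003]
contact_force: [0.3, -0.5, -0.9]
opening: 0.023
finger_force: 0.0
```

Emit:
step_arm([
  {"dx":-0.5,"dy":0.4,"dz":0,"wx":0,"wy":0,"wz":0,"claw":0},
  {"dx":-1,"dy":0.8,"dz":0,"wx":0,"wy":0,"wz":0,"claw":0},
  {"dx":-1,"dy":0.8,"dz":0,"wx":0,"wy":0,"wz":0,"claw":0},
])

```text
clock: 1.5
tool_pos: [0.3975, 0.3145, 0.2388]
eef_rot: [0.782, 0.624, -0.001, 0.002]
contact_force: [-0.5, -0.3, 0.4]
opening: 0.007
finger_force: 0.0
```

```bash
python3 -c "
from h import *
tgt(.510,.164,.2)"
```

```text
shift [-1.521  1.787  0.496] turn [ 0.001  0.001 -0.001] t 1.5 q [-0.88  0.54  0.18  1.93 -0.14  0.69 -0.84] F [-0.5 -0.3  0.4]
```

Emit:
step_arm([
  {"dx":-0.4,"dy":0.45,"dz":0.1,"wx":0,"wy":0,"wz":0,"claw":0},
  {"dx":-0.76,"dy":0.9,"dz":0.25,"wx":0,"wy":0,"wz":0,"claw":0},
  {"dx":-0.76,"dy":0.9,"dz":0.25,"wx":0,"wy":0,"wz":0,"claw":0},
])

```text
clock: 1.8
tool_pos: [0.4554, 0.2405, 0.2178]
eef_rot: [0.782, 0.624, -0.001, 0.002]
contact_force: [0.1, 0.3, 0.1]
opening: 0.006
finger_force: 0.0
```

Emit:
step_arm([
  {"dx":-0.4,"dy":0.45,"dz":0.1,"wx":0,"wy":0,"wz":0,"claw":0},
  {"dx":-0.76,"dy":0.88,"dz":0.25,"wx":0,"wy":0,"wz":0,"claw":0},
  {"dx":-0.76,"dy":0.88,"dz":0.25,"wx":0,"wy":0,"wz":0,"claw":0},
  {"dx":-0.76,"dy":0.88,"dz":0.25,"wx":0,"wy":0,"wz":0,"claw":0},
])

```text
clock: 2.2
tool_pos: [0.5079, 0.1727, 0.1982]
eef_rot: [0.779, 0.627, -0.001, -0.0]
contact_force: [-0.1, 0.6, -0.0]
opening: 0.004
finger_force: 0.0
```

```bash
python3 -c "
from h import *
im,P=snap('wrist','w1')
tgt(.510,.164,.11)"
```

```text
shift [-0.118  0.062  1.105] turn [-0.    -0.     0.003] t 2.2 q [-0.49  0.63  0.12  1.89 -0.12  0.63 -0.51] F [-0.6  0.8 -0.5]
```

View pics/w1.png

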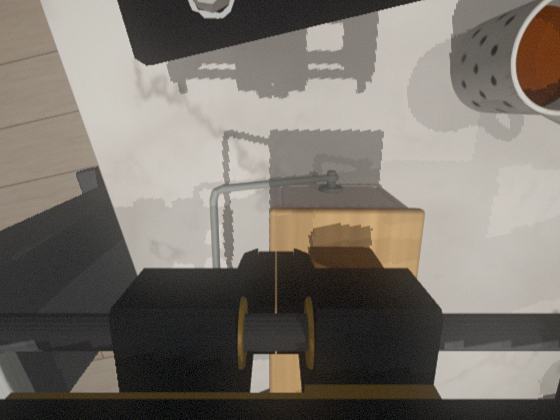

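The wrist view shows the lid's left edge at row 209 (columns 271–423) lying square to the tool, with the bail's left arm clear to its front. Now I go down to the front left corner.

Emit:
step_arm([
  {"dx":-0.12,"dy":0.06,"dz":0.4,"wx":0,"wy":0,"wz":0.003,"claw":0},
  {"dx":-0.12,"dy":0.06,"dz":0.8,"wx":0,"wy":0,"wz":0.003,"claw":0},
  {"dx":-0.12,"dy":0.06,"dz":0.95,"wx":0,"wy":0,"wz":0.003,"claw":0},
  {"dx":-0.12,"dy":0.06,"dz":1.0,"wx":0,"wy":0,"wz":0.003,"claw":0},
  {"dx":-0.12,"dy":0.06,"dz":1.0,"wx":0,"wy":0,"wz":0.003,"claw":0},
])

```text
clock: 2.75
tool_pos: [0.5104, 0.1639, 0.119]
eef_rot: [0.78, 0.625, 0.0, -0.0]
contact_force: [0.1, -0.2, 0.1]
opening: 0.004
finger_force: 0.0
```

Emit:
step_arm([
  {"dx":0,"dy":0,"dz":0.03,"wx":0,"wy":0,"wz":0,"claw":0},
  {"dx":0,"dy":0,"dz":0.06,"wx":0,"wy":0,"wz":0,"claw":0},
  {"dx":0,"dy":0,"dz":0.08,"wx":0,"wy":0,"wz":0,"claw":0},
  {"dx":0,"dy":0,"dz":0.1,"wx":0,"wy":0,"wz":0,"claw":0},
  {"dx":0,"dy":0,"dz":0.115,"wx":0,"wy":0,"wz":0,"claw":0},
  {"dx":0,"dy":0,"dz":0.13,"wx":0,"wy":0,"wz":0,"claw":0},
])

```text
clock: 3.35
tool_pos: [0.5106, 0.1628, 0.1092]
eef_rot: [0.781, 0.624, 0.0, -0.0]
contact_force: [-2.7, 0.3, 12.1]
opening: 0.003
finger_force: 6.1
```

```bash
python3 -c "
from h import *
tgt(.510,.164,.102)"
```

```text
shift [ 0.013 -0.011  0.091] turn [ 0.    -0.    -0.001] t 3.4 q [-0.44  0.78  0.08  1.95 -0.14  0.42 -0.48] F [-2.7  0.3 12.1]
```

Emit:
step_arm([
  {"dx":0,"dy":0,"dz":0.015,"wx":0,"wy":0,"wz":0,"claw":0},
  {"dx":0,"dy":0,"dz":0.03,"wx":0,"wy":0,"wz":0,"claw":0},
  {"dx":0,"dy":0,"dz":0.04,"wx":0,"wy":0,"wz":0,"claw":0},
  {"dx":0,"dy":0,"dz":0.05,"wx":0,"wy":0,"wz":0,"claw":0},
])

```text
clock: 3.75
tool_pos: [0.5103, 0.1631, 0.1056]
eef_rot: [0.781, 0.625, 0.0, -0.0]
contact_force: [-4.5, 1.2, 14.4]
opening: 0.004
finger_force: 7.2
```

Emit:
step_arm([
  {"dx":0,"dy":0,"dz":0.015,"wx":0,"wy":0,"wz":0,"claw":0},
  {"dx":0,"dy":0,"dz":0.03,"wx":0,"wy":0,"wz":0,"claw":0},
  {"dx":0,"dy":0,"dz":0.03,"wx":0,"wy":0,"wz":0,"claw":0},
])

```text
clock: 4.05
tool_pos: [0.5099, 0.1634, 0.1034]
eef_rot: [0.781, 0.625, 0.0, -0.001]
contact_force: [-4.0, 1.0, 15.3]
opening: 0.003
finger_force: 7.9
```

Emit:
step_arm([
  {"dx":0,"dy":0,"dz":0.012,"wx":0,"wy":0,"wz":0,"claw":0},
  {"dx":0,"dy":0,"dz":0.02,"wx":0,"wy":0,"wz":0,"claw":0},
  {"dx":0,"dy":0,"dz":0.02,"wx":0,"wy":0,"wz":0,"claw":0},
])

```text
clock: 4.35
tool_pos: [0.5099, 0.1635, 0.1027]
eef_rot: [0.781, 0.625, 0.0, -0.001]
contact_force: [-6.3, 1.1, 24.9]
opening: 0.005
finger_force: 12.5
```

Emit:
step_arm([
  {"dx":0,"dy":0,"dz":0.01,"wx":0,"wy":0,"wz":0,"claw":0},
  {"dx":0,"dy":0,"dz":0.01,"wx":0,"wy":0,"wz":0,"claw":0},
])

```text
clock: 4.55
tool_pos: [0.5099, 0.1635, 0.1024]
eef_rot: [0.781, 0.625, 0.001, -0.001]
contact_force: [-6.8, 0.7, 29.4]
opening: 0.006
finger_force: 15.1
```

Front left has reached its stop. Lifting and moving to front right.

Emit:
step_arm([
  {"dx":0,"dy":0,"dz":-0.3,"wx":0,"wy":0,"wz":0,"claw":0},
  {"dx":0,"dy":0,"dz":-0.7,"wx":0,"wy":0,"wz":0,"claw":0},
  {"dx":-0.5,"dy":0,"dz":-0.7,"wx":0,"wy":0,"wz":0,"claw":0},
  {"dx":-1,"dy":0,"dz":-0.7,"wx":0,"wy":0,"wz":0,"claw":0},
  {"dx":-1,"dy":0,"dz":-0.7,"wx":0,"wy":0,"wz":0,"claw":0},
])

```text
clock: 5.05
tool_pos: [0.4913, 0.0779, 0.1559]
eef_rot: [0.784, 0.621, -0.002, 0.001]
contact_force: [0.6, 0.3, 0.4]
opening: 0.001
finger_force: 0.0
```

Emit:
step_arm([
  {"dx":-0.5,"dy":0,"dz":0,"wx":0,"wy":0,"wz":0,"claw":0},
  {"dx":-1,"dy":0,"dz":0,"wx":0,"wy":0,"wz":0,"claw":0},
  {"dx":-1,"dy":0,"dz":0,"wx":0,"wy":0,"wz":0,"claw":0},
  {"dx":-1,"dy":0,"dz":0,"wx":0,"wy":0,"wz":0,"claw":0},
])

```text
clock: 5.45
tool_pos: [0.4755, 0.006, 0.1555]
eef_rot: [0.782, 0.624, 0.0, -0.0]
contact_force: [-0.3, 0.9, -0.2]
opening: 0.005
finger_force: 0.0
```

```bash
python3 -c "
from h import *
im,P=snap('scene','s2')
tgt(.473,0,.122)
c=P[215:320,210:340].reshape(-1,3)
for n,x,y in (('FL',.510,.164),('FR',.473,0),('BL',.596,.145),('BR',.559,-.019)):
    k=c[(np.hypot(c[:,0]-x,c[:,1]-y)<.012)&(c[:,2]>.09)&(c[:,2]<.13)];print(n,len(k),np.median(k[:,2]) if len(k) else 0)
"
```

```text
shift [-0.098 -0.015  0.419] turn [ 0.    -0.    -0.001] t 5.5 q [-0.14  0.64  0.05  2.1  -0.08  0.4  -0.25] F [-0.7  0.2 -0.1]
FL 153 0.10771120376606369
FR 101 0.10888546604322669
BL 99 0.10790159109234865
BR 65 0.10855310978739985
```

Emit:
step_arm([
  {"dx":-0.1,"dy":-0.015,"dz":0.3,"wx":0,"wy":0,"wz":0,"claw":0},
  {"dx":-0.1,"dy":-0.015,"dz":0.46,"wx":0,"wy":0,"wz":0,"claw":0},
  {"dx":-0.1,"dy":-0.015,"dz":0.49,"wx":0,"wy":0,"wz":0,"claw":0},
  {"dx":-0.1,"dy":-0.015,"dz":0.52,"wx":0,"wy":0,"wz":0,"claw":0},
  {"dx":-0.1,"dy":-0.015,"dz":0.54,"wx":0,"wy":0,"wz":0,"claw":0},
  {"dx":-0.1,"dy":-0.015,"dz":0.56,"wx":0,"wy":0,"wz":0,"claw":0},
  {"dx":-0.1,"dy":-0.015,"dz":0.58,"wx":0,"wy":0,"wz":0,"claw":0},
  {"dx":-0.1,"dy":-0.015,"dz":0.6,"wx":0,"wy":0,"wz":0,"claw":0},
])

```text
clock: 6.3
tool_pos: [0.4727, -0.0006, 0.1083]
eef_rot: [0.781, 0.625, 0.001, 0.0]
contact_force: [-1.6, 0.1, 9.5]
opening: -0.0
finger_force: 4.8
```

Emit:
step_arm([
  {"dx":0,"dy":0,"dz":0.015,"wx":0,"wy":0,"wz":0,"claw":0},
  {"dx":0,"dy":0,"dz":0.03,"wx":0,"wy":0,"wz":0,"claw":0},
  {"dx":0,"dy":0,"dz":0.045,"wx":0,"wy":0,"wz":0,"claw":0},
  {"dx":0,"dy":0,"dz":0.055,"wx":0,"wy":0,"wz":0,"claw":0},
  {"dx":0,"dy":0,"dz":0.055,"wx":0,"wy":0,"wz":0,"claw":0},
])

```text
clock: 6.8
tool_pos: [0.4722, -0.0005, 0.104]
eef_rot: [0.781, 0.625, 0.0, -0.0]
contact_force: [-2.2, 1.6, 8.3]
opening: 0.002
finger_force: 4.5
```

Emit:
step_arm([
  {"dx":0,"dy":0,"dz":0.015,"wx":0,"wy":0,"wz":0,"claw":0},
  {"dx":0,"dy":0,"dz":0.025,"wx":0,"wy":0,"wz":0,"claw":0},
  {"dx":0,"dy":0,"dz":0.025,"wx":0,"wy":0,"wz":0,"claw":0},
])

```text
clock: 7.1
tool_pos: [0.4721, -0.0006, 0.1027]
eef_rot: [0.781, 0.625, 0.0, -0.0]
contact_force: [-3.8, 1.1, 17.6]
opening: 0.006
finger_force: 9.3
```

Emit:
step_arm([
  {"dx":0,"dy":0,"dz":0.012,"wx":0,"wy":0,"wz":0,"claw":0},
  {"dx":0,"dy":0,"dz":0.012,"wx":0,"wy":0,"wz":0,"claw":0},
])

```text
clock: 7.3
tool_pos: [0.4721, -0.0006, 0.1024]
eef_rot: [0.781, 0.625, 0.001, 0.0]
contact_force: [-5.5, 1.5, 25.1]
opening: 0.007
finger_force: 13.0
```

Front right is in. Next is back right.

Emit:
step_arm([
  {"dx":0,"dy":0,"dz":-0.3,"wx":0,"wy":0,"wz":0,"claw":0},
  {"dx":0,"dy":0,"dz":-0.7,"wx":0,"wy":0,"wz":0,"claw":0},
  {"dx":0,"dy":0.5,"dz":-0.7,"wx":0,"wy":0,"wz":0,"claw":0},
  {"dx":0,"dy":1,"dz":-0.7,"wx":0,"wy":0,"wz":0,"claw":0},
  {"dx":0,"dy":1,"dz":-0.7,"wx":0,"wy":0,"wz":0,"claw":0},
  {"dx":0,"dy":1,"dz":-0.7,"wx":0,"wy":0,"wz":0,"claw":0},
])

```text
clock: 7.9
tool_pos: [0.5504, -0.0188, 0.1561]
eef_rot: [0.781, 0.624, -0.0, -0.0]
contact_force: [-0.6, 1.0, -0.4]
opening: 0.008
finger_force: 0.0
```

```bash
python3 -c "
from h import *
tgt(.559,-.019,.122)
"
```

```text
shift [0.021 0.105 0.426] turn [-0.    -0.    -0.001] t 7.9 q [-0.08  0.71  0.05  1.88 -0.06  0.56 -0.21] F [-0.6  1.  -0.4]
```

Emit:
step_arm([
  {"dx":0.02,"dy":0.1,"dz":0.3,"wx":0,"wy":0,"wz":0,"claw":0},
  {"dx":0.02,"dy":0.1,"dz":0.46,"wx":0,"wy":0,"wz":0,"claw":0},
  {"dx":0.02,"dy":0.1,"dz":0.49,"wx":0,"wy":0,"wz":0,"claw":0},
  {"dx":0.02,"dy":0.1,"dz":0.52,"wx":0,"wy":0,"wz":0,"claw":0},
  {"dx":0.02,"dy":0.1,"dz":0.54,"wx":0,"wy":0,"wz":0,"claw":0},
  {"dx":0.02,"dy":0.1,"dz":0.56,"wx":0,"wy":0,"wz":0,"claw":0},
  {"dx":0.02,"dy":0.1,"dz":0.58,"wx":0,"wy":0,"wz":0,"claw":0},
  {"dx":0.02,"dy":0.1,"dz":0.6,"wx":0,"wy":0,"wz":0,"claw":0},
])

```text
clock: 8.7
tool_pos: [0.5595, -0.019, 0.1092]
eef_rot: [0.781, 0.624, 0.001, 0.001]
contact_force: [-1.0, -0.9, 8.1]
opening: 0.003
finger_force: 3.9
```

Emit:
step_arm([
  {"dx":0,"dy":0,"dz":0.015,"wx":0,"wy":0,"wz":0,"claw":0},
  {"dx":0,"dy":0,"dz":0.03,"wx":0,"wy":0,"wz":0,"claw":0},
  {"dx":0,"dy":0,"dz":0.045,"wx":0,"wy":0,"wz":0,"claw":0},
  {"dx":0,"dy":0,"dz":0.055,"wx":0,"wy":0,"wz":0,"claw":0},
  {"dx":0,"dy":0,"dz":0.055,"wx":0,"wy":0,"wz":0,"claw":0},
])

```text
clock: 9.2
tool_pos: [0.5594, -0.0192, 0.105]
eef_rot: [0.781, 0.624, 0.001, 0.001]
contact_force: [-1.7, -0.7, 7.6]
opening: 0.006
finger_force: 3.8
```

Emit:
step_arm([
  {"dx":0,"dy":0,"dz":0.015,"wx":0,"wy":0,"wz":0,"claw":0},
  {"dx":0,"dy":0,"dz":0.03,"wx":0,"wy":0,"wz":0,"claw":0},
  {"dx":0,"dy":0,"dz":0.038,"wx":0,"wy":0,"wz":0,"claw":0},
  {"dx":0,"dy":0,"dz":0.038,"wx":0,"wy":0,"wz":0,"claw":0},
])

```text
clock: 9.6
tool_pos: [0.5597, -0.0194, 0.1024]
eef_rot: [0.781, 0.624, 0.001, 0.001]
contact_force: [-2.4, -0.6, 11.5]
opening: 0.006
finger_force: 5.7
```

Emit:
step_arm([
  {"dx":0,"dy":0,"dz":0.012,"wx":0,"wy":0,"wz":0,"claw":0},
  {"dx":0,"dy":0,"dz":0.012,"wx":0,"wy":0,"wz":0,"claw":0},
])

```text
clock: 9.8
tool_pos: [0.5597, -0.0194, 0.1021]
eef_rot: [0.781, 0.624, 0.001, 0.001]
contact_force: [-3.3, -0.6, 16.5]
opening: 0.004
finger_force: 8.6
```

Emit:
step_arm([
  {"dx":0,"dy":0,"dz":0.012,"wx":0,"wy":0,"wz":0,"claw":0},
  {"dx":0,"dy":0,"dz":0.02,"wx":0,"wy":0,"wz":0,"claw":0},
  {"dx":0,"dy":0,"dz":0.02,"wx":0,"wy":0,"wz":0,"claw":0},
])

```text
clock: 10.1
tool_pos: [0.5598, -0.0195, 0.1016]
eef_rot: [0.781, 0.624, 0.001, 0.001]
contact_force: [-5.1, -1.2, 27.3]
opening: 0.006
finger_force: 13.5
```

Emit:
step_arm([
  {"dx":0,"dy":0,"dz":-0.3,"wx":0,"wy":0,"wz":0,"claw":0},
  {"dx":0,"dy":0,"dz":-0.7,"wx":0,"wy":0,"wz":0,"claw":0},
  {"dx":0.5,"dy":0,"dz":-0.7,"wx":0,"wy":0,"wz":0,"claw":0},
  {"dx":1,"dy":0,"dz":-0.7,"wx":0,"wy":0,"wz":0,"claw":0},
  {"dx":1,"dy":0,"dz":-0.7,"wx":0,"wy":0,"wz":0,"claw":0},
])

```text
clock: 10.6
tool_pos: [0.5774, 0.0677, 0.1546]
eef_rot: [0.778, 0.628, 0.003, -0.002]
contact_force: [-0.1, -0.5, -0.4]
opening: 0.003
finger_force: 0.0
```

Emit:
step_arm([
  {"dx":0.5,"dy":0,"dz":0,"wx":0,"wy":0,"wz":0,"claw":0},
  {"dx":1,"dy":0,"dz":0,"wx":0,"wy":0,"wz":0,"claw":0},
  {"dx":1,"dy":0,"dz":0,"wx":0,"wy":0,"wz":0,"claw":0},
  {"dx":1,"dy":0,"dz":0,"wx":0,"wy":0,"wz":0,"claw":0},
])

```text
clock: 11.0
tool_pos: [0.5935, 0.1383, 0.154]
eef_rot: [0.78, 0.625, -0.0, -0.0]
contact_force: [-0.5, 0.3, 0.5]
opening: 0.008
finger_force: 0.0
```

```bash
python3 -c "
from h import *
tgt(.596,.145,.122)
"
```

```text
shift [0.088 0.012 0.4  ] turn [-0. -0.  0.] t 11.0 q [-0.36  0.78  0.09  1.7  -0.11  0.67 -0.43] F [-0.5  0.3  0.5]
```

Back right is in. Next is back left.

Emit:
step_arm([
  {"dx":0.09,"dy":0.01,"dz":0.3,"wx":0,"wy":0,"wz":0,"claw":0},
  {"dx":0.09,"dy":0.01,"dz":0.44,"wx":0,"wy":0,"wz":0,"claw":0},
  {"dx":0.09,"dy":0.01,"dz":0.47,"wx":0,"wy":0,"wz":0,"claw":0},
  {"dx":0.09,"dy":0.01,"dz":0.5,"wx":0,"wy":0,"wz":0,"claw":0},
  {"dx":0.09,"dy":0.01,"dz":0.52,"wx":0,"wy":0,"wz":0,"claw":0},
  {"dx":0.09,"dy":0.01,"dz":0.54,"wx":0,"wy":0,"wz":0,"claw":0},
  {"dx":0.09,"dy":0.01,"dz":0.56,"wx":0,"wy":0,"wz":0,"claw":0},
  {"dx":0.09,"dy":0.01,"dz":0.58,"wx":0,"wy":0,"wz":0,"claw":0},
])

```text
clock: 11.8
tool_pos: [0.5967, 0.144, 0.1087]
eef_rot: [0.781, 0.624, 0.001, 0.0]
contact_force: [-1.6, -1.2, 7.1]
opening: 0.006
finger_force: 3.4
```

Emit:
step_arm([
  {"dx":0,"dy":0,"dz":0.015,"wx":0,"wy":0,"wz":0,"claw":0},
  {"dx":0,"dy":0,"dz":0.03,"wx":0,"wy":0,"wz":0,"claw":0},
  {"dx":0,"dy":0,"dz":0.045,"wx":0,"wy":0,"wz":0,"claw":0},
  {"dx":0,"dy":0,"dz":0.06,"wx":0,"wy":0,"wz":0,"claw":0},
  {"dx":0,"dy":0,"dz":0.06,"wx":0,"wy":0,"wz":0,"claw":0},
])

```text
clock: 12.3
tool_pos: [0.5969, 0.1441, 0.1041]
eef_rot: [0.781, 0.624, 0.001, 0.0]
contact_force: [-0.5, -0.3, 6.0]
opening: 0.004
finger_force: 2.8
```

Emit:
step_arm([
  {"dx":0,"dy":0,"dz":0.015,"wx":0,"wy":0,"wz":0,"claw":0},
  {"dx":0,"dy":0,"dz":0.03,"wx":0,"wy":0,"wz":0,"claw":0},
  {"dx":0,"dy":0,"dz":0.036,"wx":0,"wy":0,"wz":0,"claw":0},
  {"dx":0,"dy":0,"dz":0.036,"wx":0,"wy":0,"wz":0,"claw":0},
])

```text
clock: 12.7
tool_pos: [0.597, 0.1442, 0.1021]
eef_rot: [0.781, 0.624, 0.001, 0.0]
contact_force: [-2.3, -0.6, 11.6]
opening: 0.009
finger_force: 6.0
```

Emit:
step_arm([
  {"dx":0,"dy":0,"dz":0.012,"wx":0,"wy":0,"wz":0,"claw":0},
  {"dx":0,"dy":0,"dz":0.012,"wx":0,"wy":0,"wz":0,"claw":0},
])

```text
clock: 12.9
tool_pos: [0.5971, 0.1442, 0.1019]
eef_rot: [0.781, 0.624, 0.001, 0.0]
contact_force: [-3.4, -1.3, 17.7]
opening: 0.007
finger_force: 8.7
```

Emit:
step_arm([
  {"dx":0,"dy":0,"dz":0.012,"wx":0,"wy":0,"wz":0,"claw":0},
  {"dx":0,"dy":0,"dz":0.02,"wx":0,"wy":0,"wz":0,"claw":0},
  {"dx":0,"dy":0,"dz":0.02,"wx":0,"wy":0,"wz":0,"claw":0},
])

```text
clock: 13.2
tool_pos: [0.5972, 0.1442, 0.1015]
eef_rot: [0.781, 0.624, 0.001, 0.001]
contact_force: [-6.3, -0.5, 27.0]
opening: 0.009
finger_force: 13.1
```

Emit:
step_arm([
  {"dx":0,"dy":0,"dz":-0.4,"wx":0,"wy":0,"wz":0,"claw":0},
  {"dx":0,"dy":0,"dz":-0.8,"wx":0,"wy":0,"wz":0,"claw":30},
  {"dx":-0.3,"dy":-0.5,"dz":-1,"wx":0,"wy":0,"wz":0,"claw":30},
  {"dx":-0.6,"dy":-1,"dz":-1,"wx":0,"wy":0,"wz":0,"claw":30},
  {"dx":-0.6,"dy":-1,"dz":-1,"wx":0,"wy":0,"wz":0,"claw":30},
])

```text
clock: 13.7
tool_pos: [0.4974, 0.1111, 0.1771]
eef_rot: [0.781, 0.624, -0.007, -0.003]
contact_force: [1.1, -0.5, -0.2]
opening: 0.331
finger_force: 0.0
```

Emit:
step_arm([
  {"dx":-0.2,"dy":-0.4,"dz":0,"wx":0,"wy":0,"wz":0,"claw":30},
  {"dx":-0.5,"dy":-0.9,"dz":0,"wx":0,"wy":0,"wz":0,"claw":30},
  {"dx":-0.5,"dy":-0.9,"dz":0,"wx":0,"wy":0,"wz":0,"claw":30},
  {"dx":-0.5,"dy":-0.9,"dz":0,"wx":0,"wy":0,"wz":0,"claw":30},
])

```text
clock: 14.1
tool_pos: [0.4279, 0.0915, 0.1778]
eef_rot: [0.781, 0.624, -0.0, -0.0]
contact_force: [1.5, 0.6, -0.0]
opening: 0.342
finger_force: 0.0
```

```bash
python3 -c "
from h import *
im,P=snap('scene','s3');w,W=snap('wrist','w3')
tgt(.440,.0927,.0744)
for P,(a,b,e,f) in ((P,(215,320,210,340)),(W,(0,420,0,560))):
  c=P[a:b,e:f].reshape(-1,3)
  for n,x,y in (('FL',.510,.164),('FR',.473,0),('BL',.596,.145),('BR',.559,-.019)):
    k=c[(np.hypot(c[:,0]-x,c[:,1]-y)<.012)&(c[:,2]>.09)&(c[:,2]<.13)];print(n,len(k),np.median(k[:,2]) if len(k) else 0)
"
```

```text
shift [0.029 0.113 1.293] turn [ 0.001 -0.    -0.001] t 14.2 q [-0.37  0.57  0.08  2.18 -0.11  0.39 -0.42] F [0.5 0.2 0.8]
FL 139 0.10083616337122447
FR 4 0.10046769682156864
BL 97 0.10058571017507045
BR 7 0.10064752866063953
FL 1343 0.10133762627612858
FR 0 0
BL 1160 0.10133588548663242
BR 0 0
```

View pics/w3.png

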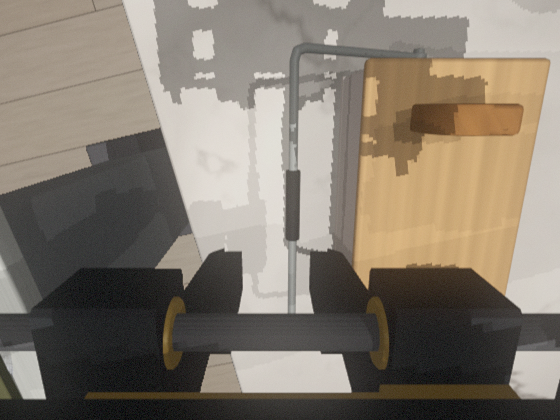

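View pics/s3.png

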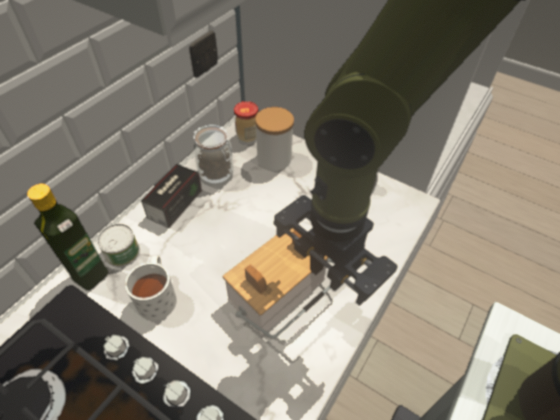

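The lid now lies level at about 101–102 mm, with FR/BR seen only through a few pixels. In the wrist view the sleeve is at (292,205), rows 170–240; next I measure it there.

```bash
python3 -c "
from h import *
w,W=snap('wrist')
r=W[172:239,288:298].reshape(-1,3);r=r[r[:,2]>.06]
print(len(r),np.median(r,0),np.percentile(r[:,2],[5,95]))
b=np.array([.976,-.218]);l=np.array([.218,.976]);d=r[:,:2]-[.5345,.0725]
print('box x',np.median(d@b),'y',np.percentile(d@l,[1,50,99]))
k=W[100:160,290:298].reshape(-1,3);k=k[k[:,2]>.06];print('wire',np.median(k,0),np.median((k[:,:2]-[.5345,.0725])@b))
"
```

```text
667 [0.44283459 0.09470687 0.08774664] [0.08605063 0.08898365]
box x -0.09439443175283643 y [-0.02208287  0.00188921  0.02479015]
wire [0.45371815 0.14453273 0.08583625] -0.09458406029605822
```

Emit:
step_arm([
  {"dx":0.04,"dy":0.13,"dz":0.4,"wx":0,"wy":0,"wz":0,"claw":24},
  {"dx":0.04,"dy":0.13,"dz":0.8,"wx":0,"wy":0,"wz":0,"claw":24},
  {"dx":0.04,"dy":0.13,"dz":0.8,"wx":0,"wy":0,"wz":0,"claw":24},
  {"dx":0.04,"dy":0.13,"dz":0.8,"wx":0,"wy":0,"wz":0,"claw":24},
])

```text
clock: 14.65
tool_pos: [0.4398, 0.0927, 0.1134]
eef_rot: [0.781, 0.624, -0.0, -0.0]
contact_force: [-0.5, 1.0, -0.6]
opening: 0.273
finger_force: 0.0
```

```bash
python3 -c "
from h import *
tgt(.4415,.0933,.0745)"
```

```text
shift [0.012 0.02  0.487] turn [-0.     0.    -0.001] t 14.7 q [-0.34  0.71  0.04  2.2  -0.12  0.24 -0.41] F [-0.5  1.  -0.6]
```

Emit:
step_arm([
  {"dx":0.01,"dy":0.02,"dz":0.25,"wx":0,"wy":0,"wz":0,"claw":24},
  {"dx":0.01,"dy":0.02,"dz":0.48,"wx":0,"wy":0,"wz":0,"claw":24},
  {"dx":0.01,"dy":0.02,"dz":0.48,"wx":0,"wy":0,"wz":0,"claw":24},
  {"dx":0.01,"dy":0.02,"dz":0.48,"wx":0,"wy":0,"wz":0,"claw":24},
])

```text
clock: 15.05
tool_pos: [0.4418, 0.0932, 0.0763]
eef_rot: [0.781, 0.625, 0.001, 0.0]
contact_force: [0.3, -0.6, 1.1]
opening: 0.276
finger_force: 0.0
```

Emit:
step_arm([
  {"dx":0,"dy":0,"dz":0,"wx":0,"wy":0,"wz":0,"claw":6},
  {"dx":0,"dy":0,"dz":0,"wx":0,"wy":0,"wz":0,"claw":6},
  {"dx":0,"dy":0,"dz":0,"wx":0,"wy":0,"wz":0,"claw":6},
  {"dx":0,"dy":0,"dz":0,"wx":0,"wy":0,"wz":0,"claw":6},
  {"dx":0,"dy":0,"dz":0,"wx":0,"wy":0,"wz":0,"claw":6},
], force=25)

```text
clock: 15.55
tool_pos: [0.4416, 0.0932, 0.0753]
eef_rot: [0.781, 0.625, 0.001, 0.0]
contact_force: [1.4, 0.4, 1.4]
opening: 0.104
finger_force: 25.0
```

```bash
python3 -c "
from h import *
tgt(.4415,.0933,.0745)
s=get_state();p=s['tool_pos'];print(p,(p[:2]-[.5345,.0725])@[.976,-.218])"
```

```text
shift [ 0.001 -0.001  0.01 ] turn [ 0.    -0.    -0.001] t 15.6 q [-0.33  0.79  0.02  2.21 -0.13  0.14 -0.4 ] F [1.4 0.4 1.4]
[0.44158308 0.09317429 0.07532924] -0.09519390735219536
```

Emit:
step_arm([
  {"dx":0,"dy":0,"dz":0,"wx":0,"wy":0,"wz":0,"claw":16},
  {"dx":0,"dy":0,"dz":-0.03,"wx":0,"wy":0,"wz":0,"claw":16},
  {"dx":0,"dy":0,"dz":-0.03,"wx":0,"wy":0,"wz":0,"claw":16},
  {"dx":0,"dy":0,"dz":-0.03,"wx":0,"wy":0,"wz":0,"claw":6},
  {"dx":0,"dy":0,"dz":-0.03,"wx":0,"wy":0,"wz":0,"claw":6},
  {"dx":0,"dy":0,"dz":-0.03,"wx":0,"wy":0,"wz":0,"claw":6},
  {"dx":0,"dy":0,"dz":-0.03,"wx":0,"wy":0,"wz":0,"claw":6},
], force=30)

```text
clock: 16.25
tool_pos: [0.4413, 0.093, 0.0775]
eef_rot: [0.781, 0.624, 0.0, 0.0]
contact_force: [1.0, 0.1, -0.9]
opening: 0.1
finger_force: 30.0
```

Emit:
step_arm([
  {"dx":0,"dy":0.076,"dz":-0.125,"wx":0,"wy":0,"wz":0,"claw":6},
  {"dx":0,"dy":0.157,"dz":-0.232,"wx":0,"wy":0,"wz":0,"claw":6},
  {"dx":0,"dy":0.25,"dz":-0.331,"wx":0,"wy":0,"wz":0,"claw":6},
  {"dx":0,"dy":0.25,"dz":-0.331,"wx":0,"wy":0,"wz":0,"claw":6},
])

```text
clock: 16.65
tool_pos: [0.4593, 0.0888, 0.1043]
eef_rot: [0.781, 0.625, -0.001, -0.001]
contact_force: [-3.1, 2.1, 2.8]
opening: 0.098
finger_force: 30.0
```

```bash
python3 -c "
from h import *
s=get_state();p=s['tool_pos'];print(p,(p[:2]-[.5345,.0725])@[.976,-.218],s['contact_force'],s['finger_force'],s['opening'])"
```

```text
[0.4592514  0.08879265 0.10430477] -0.07699442902260759 [-3.11792237  2.14212906  2.77509249] 29.996762573719025 0.09823878934791788
```

Emit:
step_arm([
  {"dx":0,"dy":0.101,"dz":-0.089,"wx":0,"wy":0,"wz":0,"claw":6},
  {"dx":0,"dy":0.21,"dz":-0.168,"wx":0,"wy":0,"wz":0,"claw":6},
  {"dx":0,"dy":0.328,"dz":-0.235,"wx":0,"wy":0,"wz":0,"claw":6},
  {"dx":0,"dy":0.451,"dz":-0.29,"wx":0,"wy":0,"wz":0,"claw":6},
  {"dx":0,"dy":0.579,"dz":-0.333,"wx":0,"wy":0,"wz":0,"claw":6},
  {"dx":0,"dy":0.579,"dz":-0.333,"wx":0,"wy":0,"wz":0,"claw":6},
])

```text
clock: 17.25
tool_pos: [0.5034, 0.0789, 0.1318]
eef_rot: [0.781, 0.625, -0.002, -0.002]
contact_force: [-7.1, 1.0, 22.8]
opening: 0.102
finger_force: 30.0
```

```bash
python3 -c "
from h import *
im,P=snap('scene','s4')
s=get_state();p=s['tool_pos'];print(p,(p[:2]-[.5345,.0725])@[.976,-.218],s['contact_force'],s['finger_force'],s['opening'])"
```

```text
[0.50336075 0.07892867 0.13184809] -0.03179336021407029 [-6.64182133  0.83961058 22.26163472] 30.007266998291016 0.10037104308776558
```

View pics/s4.png

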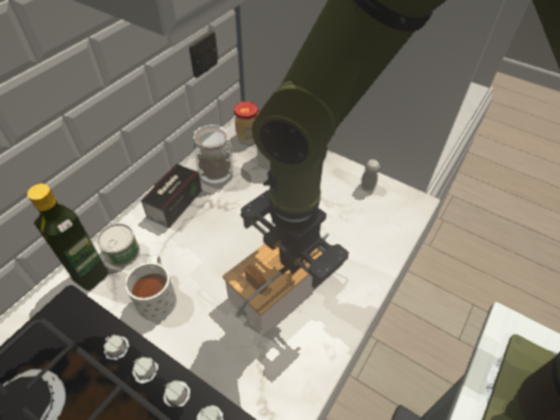

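The bail is up near 1.27 rad and still held. The tool is pressing it inward by about 22 N, so I ease up a little.

Emit:
step_arm([
  {"dx":0,"dy":0,"dz":-0.012,"wx":0,"wy":0,"wz":0,"claw":6},
  {"dx":0,"dy":0,"dz":-0.025,"wx":0,"wy":0,"wz":0,"claw":6},
  {"dx":0,"dy":0,"dz":-0.025,"wx":0,"wy":0,"wz":0,"claw":6},
])

```text
clock: 17.6
tool_pos: [0.504, 0.0787, 0.1324]
eef_rot: [0.781, 0.625, -0.001, -0.001]
contact_force: [-4.9, 1.1, 7.1]
opening: 0.104
finger_force: 30.0
```

```bash
python3 -c "
from h import *
s=get_state();p=s['tool_pos'];print(p,(p[:2]-[.5345,.0725])@[.976,-.218],s['contact_force'],s['finger_force'],s['opening'])"
```

```text
[0.50401805 0.07870924 0.13235761] -0.031103993315091807 [-4.8659108   1.14421831  7.13011157] 30.004255771636963 0.10358561052642343
```

Emit:
step_arm([
  {"dx":0,"dy":0.08,"dz":-0.025,"wx":0,"wy":0,"wz":0,"claw":6},
  {"dx":0,"dy":0.16,"dz":-0.05,"wx":0,"wy":0,"wz":0,"claw":6},
  {"dx":0,"dy":0.22,"dz":-0.075,"wx":0,"wy":0,"wz":0,"claw":6},
  {"dx":0,"dy":0.22,"dz":-0.085,"wx":0,"wy":0,"wz":0,"claw":6},
])

```text
clock: 18.0
tool_pos: [0.5215, 0.0748, 0.1386]
eef_rot: [0.781, 0.625, -0.001, -0.001]
contact_force: [-3.1, 1.7, -4.0]
opening: 0.1
finger_force: 30.0
```

```bash
python3 -c "
from h import *
s=get_state();p=s['tool_pos'];print(p,(p[:2]-[.5345,.0725])@[.976,-.218],s['contact_force'],s['finger_force'],s['opening'])"
```

```text
[0.52153389 0.07475229 0.13855505] -0.013145917558679407 [-3.09017158  1.69668734 -4.03210722] 29.996139407157898 0.09985580655854567
```

Emit:
step_arm([
  {"dx":0,"dy":0.02,"dz":-0.015,"wx":0,"wy":0,"wz":0,"claw":6},
  {"dx":0,"dy":0.08,"dz":-0.025,"wx":0,"wy":0,"wz":0,"claw":6},
  {"dx":0,"dy":0.14,"dz":-0.03,"wx":0,"wy":0,"wz":0,"claw":6},
  {"dx":0,"dy":0.2,"dz":-0.03,"wx":0,"wy":0,"wz":0,"claw":6},
  {"dx":0,"dy":0.2,"dz":-0.03,"wx":0,"wy":0,"wz":0,"claw":6},
])

```text
clock: 18.5
tool_pos: [0.5398, 0.0707, 0.1416]
eef_rot: [0.781, 0.624, 0.0, 0.0]
contact_force: [-1.1, 1.1, -6.6]
opening: 0.102
finger_force: 30.0
```

```bash
python3 -c "
from h import *
s=get_state();p=s['tool_pos'];print(p,(p[:2]-[.5345,.0725])@[.976,-.218],s['contact_force'],s['finger_force'],s['opening'])"
```

```text
[0.53975746 0.07067271 0.1416327 ] 0.005529630676523831 [-1.1468032   1.07882112 -6.6169592 ] 29.994258284568787 0.10182255761841594
```

Emit:
step_arm([
  {"dx":0,"dy":0.06,"dz":0,"wx":0,"wy":0,"wz":0,"claw":6},
  {"dx":0,"dy":0.1,"dz":0.02,"wx":0,"wy":0,"wz":0,"claw":6},
  {"dx":0,"dy":0.12,"dz":0.04,"wx":0,"wy":0,"wz":0,"claw":6},
  {"dx":0,"dy":0.12,"dz":0.05,"wx":0,"wy":0,"wz":0,"claw":6},
])

```text
clock: 18.9
tool_pos: [0.5472, 0.069, 0.1395]
eef_rot: [0.781, 0.624, -0.0, -0.001]
contact_force: [-9.3, 1.2, 18.3]
opening: 0.099
finger_force: 30.0
```

```bash
python3 -c "
from h import *
s=get_state();p=s['tool_pos'];print(p,(p[:2]-[.5345,.0725])@[.976,-.218],s['contact_force'],s['finger_force'],s['opening'])"
```

```text
[0.54717961 0.06903453 0.13949247] 0.013130770183906801 [-9.26861259  1.22491545 18.32582637] 30.000401437282562 0.09901506623745836
```

The bail is at its stop (x +13 mm, about 9 N back). I release it and retreat upward.

Emit:
step_arm([
  {"dx":0,"dy":0,"dz":-0.02,"wx":0,"wy":0,"wz":0,"claw":6},
  {"dx":0,"dy":0,"dz":-0.02,"wx":0,"wy":0,"wz":0,"claw":34},
  {"dx":0,"dy":0,"dz":-0.02,"wx":0,"wy":0,"wz":0,"claw":34},
  {"dx":0,"dy":0,"dz":-0.02,"wx":0,"wy":0,"wz":0,"claw":34},
  {"dx":0,"dy":0,"dz":-0.2,"wx":0,"wy":0,"wz":0,"claw":34},
  {"dx":0,"dy":0,"dz":-0.6,"wx":0,"wy":0,"wz":0,"claw":34},
  {"dx":0,"dy":0,"dz":-1,"wx":0,"wy":0,"wz":0,"claw":34},
])

```text
clock: 19.6
tool_pos: [0.5487, 0.0686, 0.2187]
eef_rot: [0.781, 0.624, 0.0, 0.0]
contact_force: [0.3, -0.4, 1.1]
opening: 0.385
finger_force: 0.0
```

Emit:
step_arm([
  {"dx":0,"dy":-0.5,"dz":0,"wx":0,"wy":0,"wz":0,"claw":34},
  {"dx":0,"dy":-1,"dz":0,"wx":0,"wy":0,"wz":0,"claw":34},
  {"dx":0,"dy":-1,"dz":0,"wx":0,"wy":0,"wz":0,"claw":34},
  {"dx":0,"dy":-1,"dz":0,"wx":0,"wy":0,"wz":0,"claw":34},
])

```text
clock: 20.0
tool_pos: [0.4706, 0.0867, 0.2184]
eef_rot: [0.781, 0.625, 0.001, 0.001]
contact_force: [1.2, 0.1, 0.3]
opening: 0.388
finger_force: 0.0
```

```bash
python3 -c "
from h import *
w,W=snap('wrist','w5');im,P=snap('scene','s5');tgt(.5,.07,.3)
for P,(a,b,e,f) in ((P,(215,320,210,340)),(W,(0,420,0,560))):
  c=P[a:b,e:f].reshape(-1,3)
  for n,x,y in (('FL',.510,.164),('FR',.473,0),('BL',.596,.145),('BR',.559,-.019)):
    k=c[(np.hypot(c[:,0]-x,c[:,1]-y)<.012)&(c[:,2]>.09)&(c[:,2]<.13)];print(n,len(k),np.median(k[:,2]) if len(k) else 0)
d=W[...,:2]-[.5345,.0725];bx=d@[.976,-.218];by=d@[.218,.976]
m=(abs(by)<.023)&(W[...,2]>.125)&(W[...,2]<.16)&(abs(bx)<.06);print('bar',m.sum(),np.median(bx[m]),np.median(W[m][:,2]))
m=(by>.027)&(by<.05)&(W[...,2]>.125)&(W[...,2]<.16)&(abs(bx)<.06);print('wire',m.sum(),np.median(bx[m]))
"
```

```text
shift [-0.122  0.39  -1.021] turn [ 0.001 -0.    -0.001] t 20.1 q [-0.33  0.54  0.09  2.03 -0.08  0.58 -0.41] F [ 0.1 -0.3 -0.1]
FL 137 0.10066700947154494
FR 14 0.0989919391456735
BL 92 0.1006151006395099
BR 6 0.10065789878262688
FL 891 0.10131533855026509
FR 484 0.10139462300709481
BL 859 0.10123991775351804
BR 0 0
bar 1093 0.011158199483750809 0.14606524401355364
wire 380 0.011634866265741287
```

View pics/w5.png

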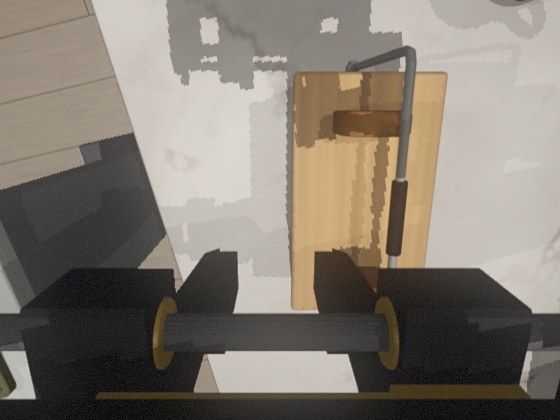

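The bar (sleeve at (398,217)) stands at x about +11.5 mm, i.e. at its 1.68 stop. The lid is flat at about 101 mm wherever it can be seen, and the gripper is clear, so I hand in.

```bash
python3 -c "
from h import *
print(workorder.finish_job())"
```

```text
the job is handed in; nothing more can be done
None
```

The lid is pressed flat at all four corners and the bail is over centre at its stop. I handed the job in at about 20 s, with lid presses reading at most about 30 N; no verdict came back.

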